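# Seat the drilling template on its hidden pin and hold it down

## Robot

A 6-joint arm with a two-finger parallel gripper is mounted at the origin on the work surface. World frame = base frame: x ahead of the robot, y to its left, z up, the work surface at z = 0. Lengths are in m, angles in rad, forces in N, time in s.
With the tool pointing down it reaches from about 0.375 to 0.9 m from the base axis. Payload 3.1 kg.
Tool frame: the origin (TCP) lies midway between the tips of the shut fingers; the grasp point (between the pads) lies bot.pinch_z behind it (bot.pinch_z is the distance from the TCP to the grasp point, in m); x points along the fingers, z is the direction in which the jaws open and shut, and the axes are right-handed (so a half turn about x gives the same grasp; the last joint's range is limited). The gripper opens to 85 mm and grips with 20 to 120 N. Pads are 22 mm wide; open, the fingers measure 114 mm over their backs; the gripper's body (76 mm by 85 mm) begins 54 mm behind the grasp point. The pads swing forward as they close: fully open they stand 13 mm farther back than shut.
Start: joints at [1.161, 0.527, 1.433, -0, 1.181, -0.178], TCP at [0.143, 0.608, 0.231] pointing down, gripper open.
Joint ranges: [-3.08, 3.08], [-0.75, 2.2], [0.22, 2.44], [-1.43, 4.57], [0, 2.65], [-2.85, 2.85]. Speed limits (rad/s): [2.79, 2.79, 3.14, 3.14, 3.14, 3.14].

## Interface

Orientations are given as a unit quaternion [x, y, z, w].
In Python, from workcell import bot gives the robot as it stands.
- The arm moves only by the tool jog_arm, never from a script. Its argument "targets" is a list of rows, each an object with "rotation": the turn, a rotation vector about the tool's x, y, z in degrees, a list of three; "xyz": the shift along the tool's x, y, z in mm, a list of three; "grip": the closure, from 0 (fully open) to 1 (shut). A call has 1 to 5 rows; each row is the pose to reach, as a shift and turn from the pose measured when the call began, along the tool's axes at that moment; what a row does not reach only later rows make up. A row lasts 1/12 s, in which the tool goes at most 41.7 mm and 7.16 degrees, less where a joint would pass 70% of its speed; a pose out of reach is approached as far as the arm can. A call with a gripper value outside its range is refused whole. The fingers move at their own pace and stop on an object; the grip force is fixed at half the most. Time passes only in rows, so rows that repeat a pose let the fingers close. It gives the time, the measured TCP pose, the force and the opening at its end, in the units of the state.
- bot.get_obs(): the state, without advancing time (a new reading comes with each control period).
- bot.grab_frame(name): name is "scene" or "top" or "wrist"; returns a dict with "image" (400x640x3 uint8, red, green, blue), "depth" (400x640 float32, m along the optical axis (not along the pixel's ray), 0 where there is no reading), "fx", "fy", "cx", "cy" (pixels), "rvec" (rotation vector, rad) and "tvec" (3), from world to camera coordinates, as OpenCV has them. Camera axes: x right, y down, z forward; pixel columns grow to the right and rows downward; lengths in m; the calibration is good to about 2 mm. A picture is of the moment at which its call begins.
- bot.finish_job(): hands the job in, once; it reports no verdict.
Trained networks look in the newest picture that a camera, given by its name, has taken for a name from the list of things; names that differ only in an ending like _2 or _b are one class to them, and where a whole thing is asked for, a point or a joint stands for the part that bears it (a point fixed in the world has none). Each returns a list of dicts, best first, with "confidence" (0 to 1); they miss things now and then, are a little off and sometimes report something else, mostly with a low value. They report only what shows in the picture. A call takes as long as a camera call. They do not tell look-alikes from the thing itself.
- bot.boxes_of(camera, target): "at" ([x, y, z] in m, in world coordinates, good to about 4 mm: the middle of the surface that is visible of it).
The state is a dict: "t": time; "joint_pos": joint angles; "qvel": joint speeds; "joint_efforts": joint torques, N m; "position": TCP position; "tcp_rot": TCP orientation; "ft_force": force on the tool from outside, world axes, zero at the start; "torque": the same for the moment, N m; "finger_gap": finger opening in m.
Only numpy, scipy, OpenCV 4.12 (cv2) and the standard library are available. Lean on these libraries where they do the work, as an engineer would, in place of code of your own. Each camera call takes 0.05 s, during which the arm holds its last target. There are 200 camera calls.

## Task

Pick up the drilling template (the plate with the blue grip block), turn it so that its orange end lies towards the orange end of the jig, and lower it level into the channel, down between the rails, with its middle about 25 mm short of the jig's middle, on the plain side. It now rides on a locating pin that it hides: slide it towards the orange end until its socket drops over the pin and it lies flat on the sprung bed. Then press it, with the bed, fully down and finish while still holding it pressed down (do not let go at the end), and leave the screwdriver, drill, box of fixings and sign can where they are.

Things in the scene. Friction and masses are not known exactly. Their poses are not given: they have to be found in the camera images.
- template_centre (a point): Centre, half-way up (26 mm above the underside), of the loose drilling template, 0.3 to 0.5 kg: aluminium plate 130 (x) x 70 (y) x 12 mm, starting flat on the bench, with a solid blue grip block 60 (x) x 30 (y) mm in its middle from 12 to 52 mm above the underside; grip it across its 30 mm width. z up; the plate's +x end is orange.
- template_socket (a point): Mouth of the template's pin socket, in the middle of its underside (26 mm below the template's centre): a blind slot 14 mm (template x) x 20 mm (template y), 30 mm deep, going up into the grip block.
- template_mark (a point): Middle of the orange end of the template: 57 mm along the template's +x from its middle, 6 mm above the underside; the orange band is 16 mm wide.
- jig: Fixed drilling jig, 220 (x) x 110 (y) mm, z up; origin at the centre of its underside, on the bench. Its channel runs along x, open at both ends, 78 mm wide between two grey rails with tops 58 mm above the bench (4 mm play each side of the template). The +x end is orange. The white sprung bed between the rails has its top 40 mm above the bench when not pressed.
- jig_pin_line (a point): Middle of the line on which the brass pin stands: jig x = y = 0, 52 mm above the bench, the height of the pin's tip. The pin itself is not reported: it is fixed anywhere from 10 mm on the plain side (jig x -10 mm) to 30 mm on the orange side (+30 mm). It is 9 mm thick, tapers over its top 5 mm to a blunt 5 mm tip, and stands 12 mm above the unpressed bed; the template rides on the tip until the socket meets it.
- bed (a joint): How far the white sprung bed is pushed down, m: 0 at rest, 0.008 at its lower stop. With a template lying on it, it stays up; a push of about 2 to 5 N starts it and about 6 to 9 N takes it to the stop; it springs back when released.
- screwdriver: Bystander: red-handled screwdriver, 190 mm long along its x, lying on the bench; origin on its underside.
- drill: Bystander: grey cordless drill lying on its side, chuck to +x, handle and battery to -y; about 220 x 200 x 60 mm; origin on its underside below the motor.
- fixings_box: Bystander: open cardboard box of fixings, 90 x 70 x 50 mm; origin at the centre of its underside.
- sign_can: Bystander: white open sign can with a blue band, 180 x 100 x 60 mm; origin at the centre of its underside.
There are look-alikes about, which are no part of the job. What is shaped like the part that bears template_centre but green is not meant.

How it is judged:
By the outcome, as a careful person would: the job done as asked, in the order asked, and still so for the second after the job is handed in, while the arm keeps its last pose, push and grip.
It also fails if it takes over 61 s, if anything falls off the work surface, if the arm or the gripper's body presses on something with over 40 N, if the wrist force passes 120 N, or if a joint passes its speed limit or range.

## Working session

There is one attempt and no reset: what is moved stays moved. The work goes in short steps, Python scripts to look and compute and a tool call to move; the robot and the scene stay as the last step left them, time stands still between calls to the robot, and variables do not carry over. Pictures are saved under pics/ and viewed, about 8 in all and at most 12, crops included, and the job is handed in when it is done.

Besides the shell and the picture viewer there is one more tool, called after "Call:" as name(argument=value, ...), one argument or row to a line, values as JSON. jog_arm: Moves the arm, as the interface text tells. Its arguments: {"type":"object","properties":{"targets":{"type":"array","items":{"type":"object","properties":{"rotation":{"type":"array","items":{"type":"number"}},"xyz":{"type":"array","items":{"type":"number"}},"grip":{"type":"number"}}}}},"required":["targets"]}

```bash
mkdir -p pics; ls
cat > h.py <<'E'
import numpy as np, cv2
from workcell import bot
from scipy.spatial.transform import Rotation as R
def shot(cam,name=None):
    f=bot.grab_frame(cam)
    if name: cv2.imwrite(f'pics/{name}.png',f['image'][:,:,::-1])
    return f
def cloud(f):
    d=f['depth']; v,u=np.mgrid[:d.shape[0],:d.shape[1]]
    P=np.stack([(u-f['cx'])/f['fx']*d,(v-f['cy'])/f['fy']*d,d],-1)
    M=cv2.Rodrigues(np.array(f['rvec'],float))[0]
    W=(P-np.array(f['tvec']).ravel())@M
    W[d==0]=np.nan
    return W
def proj(f,p):
    return cv2.projectPoints(np.array(p,float).reshape(-1,3),np.array(f['rvec'],float),np.array(f['tvec'],float),np.array([[f['fx'],0,f['cx']],[0,f['fy'],f['cy']],[0,0,1.]]),None)[0].reshape(-1,2)
E
python3 - <<'E'
from h import *
f=shot('top','top1'); g=shot('scene','scene1')
cv2.imwrite('pics/both.png',cv2.resize(np.vstack([f['image'],g['image']])[:,:,::-1],(480,600)) )
for t in ['template_centre','template_mark','jig','bed','template_socket']:
  for c,k in(('top',f),('scene',g)):
    for b in bot.boxes_of(c,t): print(t,c,np.round(b['at'],3),round(b['confidence'],2),proj(k,b['at']).round()[0])
print(bot.get_obs(), bot.pinch_z)
E
```

```text
pics
template_centre top [0.584 0.147 0.013] 0.88 [301. 205.]
template_centre top [0.5   0.301 0.01 ] 0.87 [239. 237.]
template_centre top [0.726 0.008 0.011] 0.58 [355. 152.]
template_centre scene [0.622 0.153 0.016] 0.92 [329. 232.]
template_centre scene [0.747 0.019 0.011] 0.88 [253. 252.]
template_centre scene [0.52  0.304 0.015] 0.55 [402. 223.]
template_mark top [0.589 0.148 0.013] 0.73 [300. 203.]
template_mark top [0.504 0.299 0.013] 0.7 [239. 235.]
template_mark top [0.717 0.01  0.015] 0.69 [354. 155.]
template_mark scene [0.746 0.019 0.013] 0.97 [254. 251.]
template_mark scene [0.617 0.158 0.014] 0.77 [332. 232.]
template_mark scene [0.522 0.307 0.013] 0.58 [403. 224.]
template_mark scene [0.399 0.097 0.015] 0.48 [343. 177.]
jig top [ 0.502 -0.199  0.041] 0.8 [442. 238.]
jig scene [ 0.525 -0.184  0.04 ] 0.87 [234. 170.]
bed top [ 0.51  -0.213  0.042] 0.94 [447. 235.]
bed scene [ 0.513 -0.186  0.036] 0.85 [235. 169.]
bed scene [0.808 0.204 0.045] 0.6 [315. 289.]
template_socket top [0.503 0.302 0.01 ] 0.86 [238. 236.]
template_socket top [0.591 0.148 0.017] 0.85 [300. 202.]

[... 200 characters left out ...]
01 0.099 0.016] 0.44 [343. 177.]
{'t': 0.6, 'joint_pos': array([ 1.16148194e+00,  5.27491522e-01,  1.43272270e+00,  1.58014805e-05,
        1.18141752e+00, -1.78492700e-01]), 'qvel': array([ 0.00032218,  0.00036077,  0.00034403,  0.0007979 , -0.00099233,
       -0.00046477]), 'joint_efforts': array([-8.12816124e-04, -4.42049217e+01, -1.78322983e+01, -2.11037004e-04,
        1.03599505e-03, -3.79311345e-06]), 'position': array([0.14293278, 0.60839672, 0.23130837]), 'tcp_rot': array([-0.43909668,  0.55426712,  0.43909275,  0.55423788]), 'ft_force': array([ 0.62885415,  0.18504582, -0.20346329]), 'torque': array([-0.00285325, -0.01040974, -0.00808092]), 'finger_gap': 0.08541543351477245} 0.0187
```

View pics/top1.png

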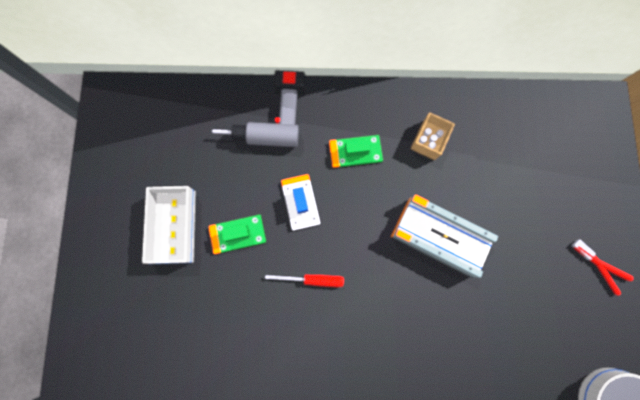

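Three candidates: greens at (238,235) and (356,151), and one blue-block plate at (300,202), orange end up. The last one fits the description. The jig is at (445,236), orange end at about (403,218). I'll measure these and confirm with a crop.

```bash
cat > m.py <<'E'
from h import *
f=shot('top'); W=cloud(f); im=f['image']; hsv=cv2.cvtColor(im,cv2.COLOR_RGB2HSV)
H,S,V=[hsv[...,i].astype(int) for i in range(3)]
def box(c,r): 
    m=np.zeros(H.shape,bool); m[c[1]-r:c[1]+r,c[0]-r:c[0]+r]=1; return m
def rect(m,n):
    p=W[m][:,:2]; p=p[~np.isnan(p).any(1)]; r=cv2.minAreaRect((p*1000).astype(np.float32)); print(n,len(p),np.round(r[0],1),np.round(r[1],1),round(r[2],1),'meanz',np.nanmedian(W[m][:,2]).round(4))
t=box((300,202),35)
blue=t&(H>100)&(H<125)&(S>150)&(V>80)
rect(blue&(W[...,2]>.045),'bluetop'); rect(t&(W[...,2]>.006)&(W[...,2]<.03),'plate')
o=t&(H>8)&(H<22)&(S>150); rect(o,'orange')
j=box((445,236),62)
rect(j&(W[...,2]>.05)&(W[...,2]<.065),'rails'); rect(j&(W[...,2]>.034)&(W[...,2]<.046),'bed')
oj=j&(H>8)&(H<22)&(S>150)&(V>100); 
n,l,s,c=cv2.connectedComponentsWithStats(oj.astype(np.uint8))
for i in range(1,n): print('or',s[i],c[i].round(1),np.nanmedian(W[l==i],0).round(4))
a=cv2.resize(im[165:240,260:340],(400,375),interpolation=3); b=cv2.resize(im[186:286,380:510],(488,375),interpolation=3)
cv2.imwrite('pics/crop.png',np.hstack([a,b])[:,:,::-1][:, :800])
E
python3 m.py
```

```text
bluetop 218 [590.2 148.4] [55.9 23.9] 14.2 meanz 0.0523
plate 1082 [591.7 144.8] [139.8  99.7] 1.4 meanz 0.0126
orange 64 [662.1 130.2] [ 16.3 146.3] 14.8 meanz 0.0023
rails 1354 [ 507.6 -206.2] [219.7 111.1] 63.3 meanz 0.0581
bed 2855 [ 504.3 -204.7] [220.1 103.4] 63.4 meanz 0.0404
or [413 195  15  12  35] [419.3 199.3] [ 0.5945 -0.1437  0.0588]
or [391 201  18  36  63] [399.  218.7] [ 0.554  -0.1058  0.0024]
or [396 231  13  10  18] [400.7 235.8] [ 0.5035 -0.0924  0.057 ]
or [445 236   1   1   1] [445. 236.] [ 0.5059 -0.2042  0.0505]
```

View pics/crop.png

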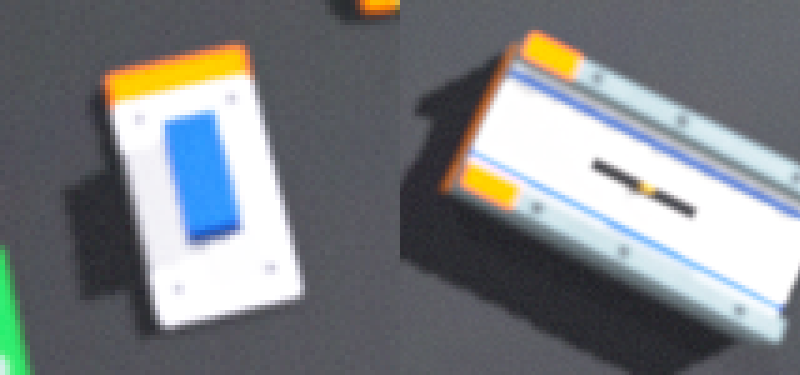

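The crop confirms it: blue block on a white plate, orange end pointing up (+x world, yaw ≈14°). The jig's orange end is upper left, and the brass pin shows in the slot near the jig's middle. Next I'll work out the moves.

```bash
cat > g.py <<'E'
import sys
from h import *
# usage: g.py x y z(mm) toolz_yaw(deg)
x,y,z,yaw=map(float,sys.argv[1:5])
o=bot.get_obs(); A=R.from_quat(o['tcp_rot']); M=A.as_matrix()
c,s=np.cos(np.radians(yaw)),np.sin(np.radians(yaw))
X=np.array([0,0,-1.]);Z=np.array([c,s,0]);Y=np.cross(Z,X)
B=R.from_matrix(np.stack([X,Y,Z],1))
print('t',round(o['t'],2),'pos',(o['position']*1e3).round(1),'zyaw',np.degrees(np.arctan2(M[1,2],M[0,2])).round(2),'tilt',M[:,0].round(4),'F',o['ft_force'].round(2),'T',o['torque'].round(2),'gap',round(o['finger_gap']*1e3,1),'q',np.degrees(o['joint_pos']).round(1))
print('shift',(M.T@(np.array([x,y,z])-o['position']*1e3)).round(1),'rot',np.degrees((A.inv()*B).as_rotvec()).round(2))
E
python3 g.py 590.2 148.4 150 104.2;python3 g.py 590.2 148.4 150 -75.8
```

```text
t 0.65 pos [142.9 608.4 231.3] zyaw 76.78 tilt [-0. -0. -1.] F [-0.22  0.16  0.01] T [ 0.03 -0.03 -0.03] gap 85.7 q [ 66.5  30.2  82.1   0.   67.7 -10.2]
shift [  81.3 -540.6 -345.5] rot [-27.42  -0.    -0.  ]
t 0.65 pos [142.9 608.4 231.3] zyaw 76.78 tilt [-0. -0. -1.] F [-0.22  0.16  0.01] T [ 0.03 -0.03 -0.03] gap 85.7 q [ 66.5  30.2  82.1   0.   67.7 -10.2]
shift [  81.3 -540.6 -345.5] rot [152.58  -0.     0.  ]
```

Call:
jog_arm(
  targets=[
    {"xyz": [3, -22, -14], "rotation": [6, 0, 0], "grip": 0},
    {"xyz": [6, -43, -28], "rotation": [12, 0, 0], "grip": 0},
    {"xyz": [10, -65, -41], "rotation": [18, 0, 0], "grip": 0},
    {"xyz": [13, -86, -55], "rotation": [24, 0, 0], "grip": 0},
    {"xyz": [16, -108, -69], "rotation": [30.5, 0, 0], "grip": 0},
  ],
)

```text
t: 1.07
position: [0.2328, 0.5158, 0.2153]
tcp_rot: [-0.276, 0.651, 0.276, 0.651]
ft_force: [0.4, -0.4, 0.2]
finger_gap: 0.0854
```

Call:
jog_arm(
  targets=[
    {"xyz": [3, -26, -1], "rotation": [6, 0, 0], "grip": 0},
    {"xyz": [6, -51, -2], "rotation": [12, 0, 0], "grip": 0},
    {"xyz": [10, -77, -3], "rotation": [18, 0, 0], "grip": 0},
    {"xyz": [13, -103, -4], "rotation": [24, 0, 0], "grip": 0},
    {"xyz": [16, -128, -5], "rotation": [30.5, 0, 0], "grip": 0},
  ],
)

```text
t: 1.48
position: [0.3223, 0.4223, 0.1993]
tcp_rot: [-0.093, 0.701, 0.094, 0.701]
ft_force: [1.1, -0.2, 0.4]
finger_gap: 0.0852
```

Call:
jog_arm(
  targets=[
    {"xyz": [3, -23, 12], "rotation": [6, 0, 0], "grip": 0},
    {"xyz": [6, -45, 24], "rotation": [12, 0, 0], "grip": 0},
    {"xyz": [10, -68, 37], "rotation": [18, 0, 0], "grip": 0},
    {"xyz": [13, -90, 49], "rotation": [24, 0, 0], "grip": 0},
    {"xyz": [16, -113, 61], "rotation": [30.5, 0, 0], "grip": 0},
  ],
)

```text
t: 1.9
position: [0.4118, 0.3285, 0.1834]
tcp_rot: [0.096, 0.7, -0.096, 0.701]
ft_force: [0.6, -0.5, -0.4]
finger_gap: 0.0852
```

Call:
jog_arm(
  targets=[
    {"xyz": [3, -13, 22], "rotation": [6, 0, 0], "grip": 0},
    {"xyz": [6, -26, 44], "rotation": [12, 0, 0], "grip": 0},
    {"xyz": [10, -40, 66], "rotation": [18, 0, 0], "grip": 0},
    {"xyz": [13, -53, 88], "rotation": [24, 0, 0], "grip": 0},
    {"xyz": [16, -66, 110], "rotation": [30.5, 0, 0], "grip": 0},
  ],
)

```text
t: 2.32
position: [0.5009, 0.2342, 0.1674]
tcp_rot: [0.279, 0.65, -0.278, 0.65]
ft_force: [0.1, 1.4, 0.2]
finger_gap: 0.0855
```

```bash
python3 g.py 590.2 148.4 120 -75.8
```

```text
t 2.32 pos [500.9 234.2 167.4] zyaw -46.42 tilt [ 0.0014  0.001  -1.    ] F [0.1  1.39 0.16] T [ 0.12  0.05 -0.  ] gap 85.5 q [13.5 29.6 96.2  0.  54.1 59.9]
shift [ 47.5   5.4 123.7] rot [ 2.938e+01 -1.000e-02 -1.000e-01]
```

Good tracking. I'll move above the block, then take a wrist look to refine.

Call:
jog_arm(
  targets=[
    {"xyz": [8, 1, 26], "rotation": [6, 0, 0], "grip": 0},
    {"xyz": [17, 2, 52], "rotation": [13, 0, 0], "grip": 0},
    {"xyz": [26, 4, 80], "rotation": [20, 0, 0], "grip": 0},
    {"xyz": [34, 5, 110], "rotation": [26, 0, 0], "grip": 0},
    {"xyz": [37.5, 5.4, 123.7], "rotation": [29.4, 0, 0], "grip": 0},
  ],
)

```text
t: 2.73
position: [0.593, 0.1457, 0.1291]
tcp_rot: [0.437, 0.556, -0.436, 0.557]
ft_force: [0.2, -0.6, -0.1]
finger_gap: 0.0857
```

```bash
cat > w.py <<'E'
from h import *
f=shot('wrist','wrist1'); W=cloud(f); hsv=cv2.cvtColor(f['image'],cv2.COLOR_RGB2HSV).astype(int)
H,S,V=[hsv[...,i] for i in range(3)]
m=(H>100)&(H<125)&(S>150)&(V>80)&(abs(W[...,2]-.052)<.004)
near=np.hypot(W[...,0]-.59,W[...,1]-.148)<.09
for n,k in(('blue',m&near),('plate',near&(W[...,2]>.008)&(W[...,2]<.016)&(S<60)&(V>120)|(near&(H>8)&(H<22)&(S>150)&(W[...,2]>.008)&(W[...,2]<.016)))):
    p=W[k][:,:2]*1000; r=cv2.minAreaRect(p.astype(np.float32)); print(n,len(p),np.round(r[0],1),np.round(r[1],1),round(r[2],1),np.nanmedian(W[k][:,2]))
E
python3 w.py; python3 g.py 590.2 148.4 17 -75.8
```

```text
blue 3481 [591.9 146.6] [58.7 28. ] 13.8 0.050946380855443923
plate 8305 [590.6 146.9] [130.6  70.3] 14.1 0.011053584192969822
t 2.78 pos [594.2 144.6 128.8] zyaw -76.31 tilt [ 4.3e-03 -3.0e-04 -1.0e+00] F [ 1.21 -1.24  0.47] T [-0.01 -0.07 -0.01] gap 85.7 q [ 3.2 36.4 89.4 -0.  53.9 79.6]
shift [111.8  -3.4  -4.7] rot [-0.51  0.08 -0.24]
```

View pics/wrist1.png

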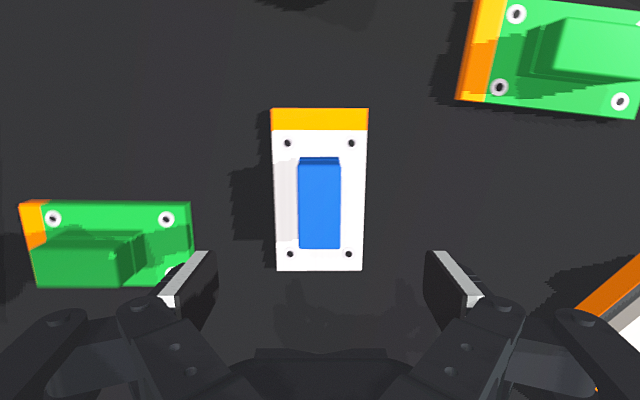

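Call:
jog_arm(
  targets=[
    {"xyz": [25, -2.4, -2.9], "rotation": [-0.3, 0, -0.2], "grip": 0},
    {"xyz": [60, -2.4, -2.9], "rotation": [-0.3, 0, -0.2], "grip": 0},
    {"xyz": [90, -2.4, -2.9], "rotation": [-0.3, 0, -0.2], "grip": 0},
    {"xyz": [107, -2.4, -2.9], "rotation": [-0.3, 0, -0.2], "grip": 0},
    {"xyz": [112, -2.4, -2.9], "rotation": [-0.3, 0, -0.2], "grip": 0},
  ],
)

```text
t: 3.2
position: [0.5888, 0.1471, 0.0137]
tcp_rot: [0.433, 0.559, -0.437, 0.556]
ft_force: [-0.1, -0.8, -0.1]
finger_gap: 0.0856
```

```bash
python3 g.py 591.2 146.8 17 -76
```

```text
t 3.2 pos [588.8 147.1  13.7] zyaw -75.94 tilt [-0.0055 -0.0014 -1.    ] F [-0.13 -0.81 -0.08] T [-0.01  0.02 -0.01] gap 85.6 q [ 3.5 46.4 92.3 -0.1 41.6 79.5]
shift [-3.3  2.2  0.9] rot [0.06 0.   0.33]
```

Call:
jog_arm(
  targets=[
    {"xyz": [-3.3, 2.2, 0.9], "rotation": [0, 0, 0.3], "grip": 0},
    {"xyz": [-3.3, 2.2, 0.9], "rotation": [0, 0, 0.3], "grip": 0},
    {"xyz": [-3.3, 2.2, 0.9], "rotation": [0, 0, 0.3], "grip": 0.5},
    {"xyz": [-3.3, 2.2, 0.9], "rotation": [0, 0, 0.3], "grip": 1},
    {"xyz": [-3.3, 2.2, 0.9], "rotation": [0, 0, 0.3], "grip": 1},
  ],
)

```text
t: 3.62
position: [0.5921, 0.1469, 0.0185]
tcp_rot: [0.436, 0.557, -0.435, 0.558]
ft_force: [0.9, 0.2, 0.0]
finger_gap: 0.0517
```

Call:
jog_arm(
  targets=[
    {"xyz": [0, 0, 0], "rotation": [0, 0, 0], "grip": 1},
    {"xyz": [0, 0, 0], "rotation": [0, 0, 0], "grip": 1},
    {"xyz": [0, 0, 0], "rotation": [0, 0, 0], "grip": 1},
    {"xyz": [0, 0, 0], "rotation": [0, 0, 0], "grip": 1},
    {"xyz": [0, 0, 0], "rotation": [0, 0, 0], "grip": 1},
  ],
)

```text
t: 4.03
position: [0.5929, 0.1472, 0.0197]
tcp_rot: [0.436, 0.556, -0.434, 0.558]
ft_force: [-2.1, 1.6, 6.9]
finger_gap: 0.0297
```

```bash
python3 g.py 591.2 146.8 17 -76
```

```text
t 4.03 pos [592.9 147.2  19.7] zyaw -75.94 tilt [ 4.2e-03  5.0e-04 -1.0e+00] F [-2.08  1.62  6.88] T [ 0.17  0.11 -0.04] gap 29.7 q [ 3.5 45.9 92.1  0.  41.8 79.4]
shift [ 2.7 -1.8 -0. ] rot [ 0.06  0.03 -0.24]
```

Call:
jog_arm(
  targets=[
    {"xyz": [-5, 0, 0], "rotation": [0, 0, 0], "grip": 1},
    {"xyz": [-18, 0, 0], "rotation": [0, 0, 0], "grip": 1},
    {"xyz": [-40, 0, 0], "rotation": [0, 0, 0], "grip": 1},
    {"xyz": [-65, 0, 0], "rotation": [0, 0, 0], "grip": 1},
    {"xyz": [-85, 0, 0], "rotation": [0, 0, 0], "grip": 1},
  ],
)

```text
t: 4.45
position: [0.5921, 0.147, 0.1061]
tcp_rot: [0.436, 0.557, -0.434, 0.558]
ft_force: [0.6, -0.1, -4.5]
finger_gap: 0.0293
```

Call:
jog_arm(
  targets=[
    {"xyz": [-12, 0, 0], "rotation": [0, 0, 0], "grip": 1},
    {"xyz": [-18, 0, 0], "rotation": [0, 0, 0], "grip": 1},
    {"xyz": [-18, 0, 0], "rotation": [0, 0, 0], "grip": 1},
    {"xyz": [-18, 0, 0], "rotation": [0, 0, 0], "grip": 1},
    {"xyz": [-18, 0, 0], "rotation": [0, 0, 0], "grip": 1},
  ],
)

```text
t: 4.87
position: [0.5909, 0.1469, 0.1229]
tcp_rot: [0.435, 0.557, -0.435, 0.558]
ft_force: [0.5, -0.3, -4.0]
finger_gap: 0.0294
```

```bash
python3 g.py 496.4 -228.5 120 -26.7
```

```text
t 4.87 pos [590.9 146.9 122.9] zyaw -75.94 tilt [ 7.e-04  1.e-04 -1.e+00] F [ 0.53 -0.32 -4.04] T [ 0.03  0.04 -0.01] gap 29.4 q [ 3.5 36.8 89.8  0.  53.3 79.4]
shift [   2.8 -182.9  341.2] rot [-4.924e+01  2.000e-02 -4.000e-02]
```

Call:
jog_arm(
  targets=[
    {"xyz": [0, -8, 15], "rotation": [-2, 0, 0], "grip": 1},
    {"xyz": [0, -20, 38], "rotation": [-5, 0, 0], "grip": 1},
    {"xyz": [0, -34, 63], "rotation": [-9, 0, 0], "grip": 1},
    {"xyz": [0, -48, 89], "rotation": [-13, 0, 0], "grip": 1},
    {"xyz": [0, -61, 114], "rotation": [-16.4, 0, 0], "grip": 1},
  ],
)

```text
t: 5.28
position: [0.5579, 0.0206, 0.1214]
tcp_rot: [0.35, 0.615, -0.35, 0.614]
ft_force: [-0.1, 0.1, -4.2]
finger_gap: 0.0294
```

Call:
jog_arm(
  targets=[
    {"xyz": [0, -20, 20], "rotation": [-4, 0, 0], "grip": 1},
    {"xyz": [0, -38, 38], "rotation": [-7, 0, 0], "grip": 1},
    {"xyz": [0, -56, 56], "rotation": [-10, 0, 0], "grip": 1},
    {"xyz": [0, -74, 74], "rotation": [-13, 0, 0], "grip": 1},
    {"xyz": [0, -91, 92], "rotation": [-16.4, 0, 0], "grip": 1},
  ],
)

```text
t: 5.7
position: [0.5252, -0.1059, 0.1201]
tcp_rot: [0.258, 0.66, -0.258, 0.656]
ft_force: [-0.1, 0.4, -4.9]
finger_gap: 0.0295
```

Call:
jog_arm(
  targets=[
    {"xyz": [0, -23, 13], "rotation": [-4, 0, 0], "grip": 1},
    {"xyz": [0, -50, 28], "rotation": [-7, 0, 0], "grip": 1},
    {"xyz": [0, -76, 42], "rotation": [-11, 0, 0], "grip": 1},
    {"xyz": [0, -98, 54], "rotation": [-14, 0, 0], "grip": 1},
    {"xyz": [0, -112, 62], "rotation": [-16.4, 0, 0], "grip": 1},
  ],
)

```text
t: 6.12
position: [0.4936, -0.2326, 0.1189]
tcp_rot: [0.161, 0.691, -0.161, 0.686]
ft_force: [1.0, 0.6, -4.3]
finger_gap: 0.0292
```

```bash
python3 g.py 496.4 -228.5 120 -26.7
```

```text
t 6.12 pos [ 493.6 -232.6  118.9] zyaw -26.33 tilt [-0.0068  0.0018 -1.    ] F [ 1.03  0.64 -4.29] T [ 0.04 -0.07 -0.03] gap 29.2 q [-36.9  33.5  99.   -0.2  47.9 -10.4]
shift [-1.1  4.9  0.6] rot [ 0.37 -0.4   0.08]
```

Call:
jog_arm(
  targets=[
    {"xyz": [0, 5, 0.6], "rotation": [0.4, -0.4, 0], "grip": 1},
    {"xyz": [0, 5, 0.6], "rotation": [0.4, -0.4, 0], "grip": 1},
    {"xyz": [0, 5, 0.6], "rotation": [0.4, -0.4, 0], "grip": 1},
    {"xyz": [0, 5, 0.6], "rotation": [0.4, -0.4, 0], "grip": 1},
    {"xyz": [0, 5, 0.6], "rotation": [0.4, -0.4, 0], "grip": 1},
  ],
)

```text
t: 6.53
position: [0.4963, -0.2272, 0.1186]
tcp_rot: [0.163, 0.689, -0.163, 0.688]
ft_force: [0.4, -0.8, -3.3]
finger_gap: 0.0292
```

```bash
cat > v.py <<'E'
import sys
from h import *
f=shot('wrist','w_'+sys.argv[1]); W=cloud(f); Z=W[...,2]; im=f['image']; hsv=cv2.cvtColor(im,cv2.COLOR_RGB2HSV).astype(int)
H,S,V=[hsv[...,i] for i in range(3)]
o=bot.get_obs(); tz=o['position'][2]
near=np.hypot(W[...,0]-.5076,W[...,1]+.2062)<.14
for n,k in(('rails',near&(abs(Z-.058)<.004)),('plate',(abs(Z-(tz-.007))<.006)&((S<60)|((H>8)&(H<22)))&(V>110)&(np.hypot(W[...,0]-o['position'][0],W[...,1]-o['position'][1])<.085)&(V>100)),
  ('blue',(H>100)&(H<125)&(S>150)&(V>80)&(Z>tz+.02)),('porange',(abs(Z-(tz-.007))<.006)&(H>8)&(H<22)&(S>150))):
    p=W[k][:,:2]*1000
    if len(p)<20: print(n,len(p)); continue
    r=cv2.minAreaRect(p.astype(np.float32)); print(n,len(p),np.round(r[0],1),np.round(r[1],1),round(r[2],1),'z',np.nanmedian(Z[k]).round(4))
    if n=='plate':
        q=W[k]; A=np.c_[q[:,0]-.5,q[:,1]+.22,np.ones(len(q))]; c=np.linalg.lstsq(A,q[:,2],rcond=None)[0]; print(' slope',c.round(4))
E
python3 v.py a; python3 g.py 496.4 -228.5 120 -26.7
```

```text
rails 10320 [ 513.1 -192.4] [163.1 111. ] 63.3 z 0.0571
plate 16886 [ 497.6 -222.6] [118.3  70.5] 63.4 z 0.1098
 slope [-0.0013  0.0026  0.1098]
blue 11455 [ 496.4 -225.3] [55.1 30. ] 63.6 z 0.1497
porange 6096 [ 520.5 -176.8] [15.8 70.4] 63.4 z 0.11
t 6.58 pos [ 496.4 -227.3  118.7] zyaw -26.65 tilt [-1.1e-03 -7.0e-04 -1.0e+00] F [-0.37  0.78 -3.81] T [ 0.01 -0.04  0.  ] gap 29.0 q [-36.3  33.5  99.2  -0.1  47.4  -9.6]
shift [-1.3 -1.   0.5] rot [ 0.05 -0.04  0.07]
```

View pics/w_a.png

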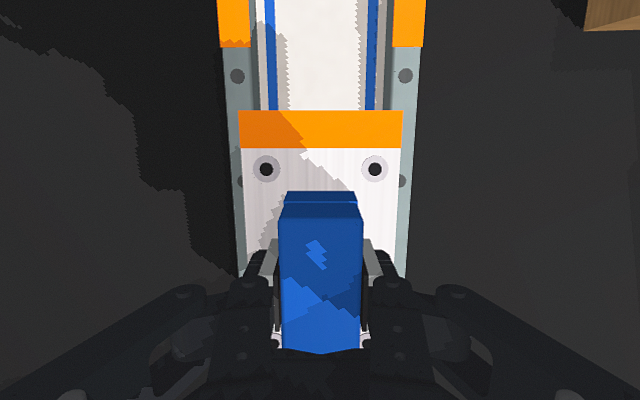

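The wrist view shows the plate level over the channel, with its orange end towards the jig's orange end. It is about 0.3 mm off the centreline, yaw matches, and its middle is at jig x ≈ -25. Lowering now.

Call:
jog_arm(
  targets=[
    {"xyz": [8, 0, 0], "rotation": [0, 0, 0], "grip": 1},
    {"xyz": [20, 0, 0], "rotation": [0, 0, 0], "grip": 1},
    {"xyz": [32, 0, 0], "rotation": [0, 0, 0], "grip": 1},
    {"xyz": [40, 0, 0], "rotation": [0, 0, 0], "grip": 1},
    {"xyz": [42, 0, 0], "rotation": [0, 0, 0], "grip": 1},
  ],
)

```text
t: 7.0
position: [0.4955, -0.2264, 0.075]
tcp_rot: [0.163, 0.689, -0.163, 0.687]
ft_force: [-0.9, -0.3, -4.3]
finger_gap: 0.0293
```

Call:
jog_arm(
  targets=[
    {"xyz": [0, 0, 0], "rotation": [0, 0, 0], "grip": 1},
    {"xyz": [0, 0, 0], "rotation": [0, 0, 0], "grip": 1},
  ],
)

```text
t: 7.17
position: [0.4955, -0.2261, 0.0748]
tcp_rot: [0.163, 0.69, -0.163, 0.687]
ft_force: [-0.2, 0.5, -4.2]
finger_gap: 0.0288
```

```bash
python3 v.py b; python3 g.py 496.4 -228.5 72 -26.7
```

```text
rails 19591 [ 514.  -190.8] [137.8 111.1] 63.4 z 0.057
plate 16895 [ 496.9 -221.4] [118.   70.5] 63.5 z 0.066
 slope [-0.0042  0.0044  0.066 ]
blue 11435 [ 495.7 -224.1] [55.2 29.9] 63.7 z 0.1059
porange 6170 [ 519.7 -175.7] [15.9 70.4] 63.4 z 0.0662
t 7.22 pos [ 495.7 -226.4   75.2] zyaw -26.62 tilt [-0.0035  0.001  -1.    ] F [-0.75 -0.48 -3.95] T [ 0.03 -0.01  0.04] gap 29.1 q [-3.630e+01  3.760e+01  1.006e+02 -1.000e-01  4.200e+01 -9.600e+00]
shift [ 3.2 -1.6  1.6] rot [ 0.08 -0.21  0.04]
```

Call:
jog_arm(
  targets=[
    {"xyz": [0, -0.5, 1.7], "rotation": [0, -0.2, 0], "grip": 1},
    {"xyz": [1.5, -0.5, 1.7], "rotation": [0, -0.2, 0], "grip": 1},
    {"xyz": [2.5, -0.5, 1.7], "rotation": [0, -0.2, 0], "grip": 1},
    {"xyz": [3.2, -0.5, 1.7], "rotation": [0, -0.2, 0], "grip": 1},
    {"xyz": [3.2, -0.5, 1.7], "rotation": [0, -0.2, 0], "grip": 1},
  ],
)

```text
t: 7.63
position: [0.4969, -0.2276, 0.072]
tcp_rot: [0.163, 0.688, -0.163, 0.688]
ft_force: [-0.6, 0.7, -4.7]
finger_gap: 0.0292
```

```bash
python3 g.py 496.4 -228.5 72 -26.7
```

```text
t 7.63 pos [ 496.9 -227.6   72. ] zyaw -26.62 tilt [-5.e-04 -5.e-04 -1.e+00] F [-0.6   0.68 -4.68] T [ 0.04 -0.02  0.01] gap 29.2 q [-3.630e+01  3.800e+01  1.006e+02 -1.000e-01  4.140e+01 -9.600e+00]
shift [-0.  -1.1 -0.1] rot [ 0.08 -0.01  0.04]
```

Call:
jog_arm(
  targets=[
    {"xyz": [0.8, 0, 0], "rotation": [0, 0, 0], "grip": 1},
    {"xyz": [0.8, 0, 0], "rotation": [0, 0, 0], "grip": 1},
    {"xyz": [0.8, 0, 0], "rotation": [0, 0, 0], "grip": 1},
  ],
)

```text
t: 7.88
position: [0.497, -0.2276, 0.0713]
tcp_rot: [0.163, 0.688, -0.163, 0.688]
ft_force: [-0.9, -1.1, -2.1]
finger_gap: 0.0288
```

Call:
jog_arm(
  targets=[
    {"xyz": [0.8, 0, 0], "rotation": [0, 0, 0], "grip": 1},
    {"xyz": [0.8, 0, 0], "rotation": [0, 0, 0], "grip": 1},
    {"xyz": [0.8, 0, 0], "rotation": [0, 0, 0], "grip": 1},
  ],
)

```text
t: 8.13
position: [0.497, -0.2276, 0.071]
tcp_rot: [0.163, 0.688, -0.163, 0.688]
ft_force: [-0.9, 0.7, 2.2]
finger_gap: 0.0294
```

```bash
python3 g.py 496.4 -228.5 72 -26.7
```

```text
t 8.13 pos [ 497.  -227.6   71. ] zyaw -26.62 tilt [-1.e-04 -8.e-04 -1.e+00] F [-0.91  0.71  2.16] T [0.19 0.16 0.04] gap 29.4 q [-3.630e+01  3.810e+01  1.007e+02 -1.000e-01  4.130e+01 -9.600e+00]
shift [-1.  -1.  -0.2] rot [0.08 0.01 0.04]
```

Contact on the pin tip at TCP z ≈ 71.2 (expected 71.8), at jig x ≈ -25. Now sliding with light load.

Call:
jog_arm(
  targets=[
    {"xyz": [-0.1, 1.5, 0], "rotation": [0, 0, 0], "grip": 1},
    {"xyz": [-0.1, 4, 0], "rotation": [0, 0, 0], "grip": 1},
    {"xyz": [-0.1, 7, 0], "rotation": [0, 0, 0], "grip": 1},
    {"xyz": [-0.1, 9, 0], "rotation": [0, 0, 0], "grip": 1},
    {"xyz": [-0.1, 9, 0], "rotation": [0, 0, 0], "grip": 1},
  ],
)

```text
t: 8.55
position: [0.5017, -0.2193, 0.0711]
tcp_rot: [0.162, 0.688, -0.163, 0.688]
ft_force: [0.7, -0.4, -0.3]
finger_gap: 0.0293
```

```bash
python3 g.py 507.6 -206.2 71 -26.7
```

```text
t 8.55 pos [ 501.7 -219.3   71.1] zyaw -26.61 tilt [ 8.e-04 -8.e-04 -1.e+00] F [ 0.66 -0.42 -0.3 ] T [ 0.03 -0.14 -0.06] gap 29.3 q [-35.3  38.1 100.6  -0.   41.3  -8.7]
shift [ 0.1 14.3 -0.5] rot [0.09 0.06 0.02]
```

Call:
jog_arm(
  targets=[
    {"xyz": [0, 2, 0], "rotation": [0, 0, 0], "grip": 1},
    {"xyz": [0, 4, 0], "rotation": [0, 0, 0], "grip": 1},
    {"xyz": [0, 6, 0], "rotation": [0, 0, 0], "grip": 1},
    {"xyz": [0, 7, 0], "rotation": [0, 0, 0], "grip": 1},
    {"xyz": [0, 7, 0], "rotation": [0, 0, 0], "grip": 1},
  ],
)

```text
t: 8.97
position: [0.5048, -0.2122, 0.0708]
tcp_rot: [0.163, 0.688, -0.163, 0.688]
ft_force: [0.2, 0.4, -2.5]
finger_gap: 0.0294
```

```bash
python3 g.py 507.6 -206.2 71 -26.7
```

```text
t 8.97 pos [ 504.8 -212.2   70.8] zyaw -26.62 tilt [ 5.e-04  2.e-04 -1.e+00] F [ 0.23  0.43 -2.46] T [ 0.09 -0.08 -0.02] gap 29.4 q [-34.5  38.1 100.5   0.   41.3  -7.9]
shift [-0.2  6.6 -0.1] rot [ 0.08  0.02 -0.02]
```

Call:
jog_arm(
  targets=[
    {"xyz": [0.3, 1, 0], "rotation": [0, 0, 0], "grip": 1},
    {"xyz": [0.3, 2, 0], "rotation": [0, 0, 0], "grip": 1},
    {"xyz": [0.3, 3, 0], "rotation": [0, 0, 0], "grip": 1},
    {"xyz": [0.3, 3, 0], "rotation": [0, 0, 0], "grip": 1},
  ],
)

```text
t: 9.3
position: [0.5058, -0.209, 0.0701]
tcp_rot: [0.163, 0.688, -0.162, 0.688]
ft_force: [0.3, -0.6, -4.1]
finger_gap: 0.0292
```

```bash
python3 g.py 507.6 -206.2 71 -26.7
```

```text
t 9.3 pos [ 505.8 -209.    70.1] zyaw -26.61 tilt [-4.e-04  1.e-03 -1.e+00] F [ 0.3  -0.63 -4.1 ] T [0.01 0.05 0.  ] gap 29.2 q [-3.420e+01  3.820e+01  1.005e+02  1.000e-01  4.130e+01 -7.600e+00]
shift [-0.9  3.3  0.3] rot [ 0.09 -0.04 -0.04]
```

Load gone at jig x ≈ -4, so the socket edge has passed the tip. I'll centre over the pin (about +3 mm) and descend gently.

Call:
jog_arm(
  targets=[
    {"xyz": [0.3, 1, 0], "rotation": [0, 0, 0], "grip": 1},
    {"xyz": [0.3, 2, 0], "rotation": [0, 0, 0], "grip": 1},
    {"xyz": [0.6, 3, 0], "rotation": [0, 0, 0], "grip": 1},
    {"xyz": [1.2, 3, 0], "rotation": [0, 0, 0], "grip": 1},
    {"xyz": [2, 3, 0], "rotation": [0, 0, 0], "grip": 1},
  ],
)

```text
t: 9.72
position: [0.5072, -0.2063, 0.0681]
tcp_rot: [0.163, 0.688, -0.162, 0.688]
ft_force: [-0.2, 0.1, -3.4]
finger_gap: 0.0292
```

```bash
python3 g.py 507.6 -206.2 71 -26.7
```

```text
t 9.72 pos [ 507.2 -206.3   68.1] zyaw -26.6 tilt [-3.e-04  9.e-04 -1.e+00] F [-0.15  0.12 -3.4 ] T [ 0.04  0.04 -0.02] gap 29.2 q [-3.380e+01  3.840e+01  1.006e+02  1.000e-01  4.110e+01 -7.300e+00]
shift [-2.9  0.2  0.3] rot [ 0.1  -0.04 -0.04]
```

Call:
jog_arm(
  targets=[
    {"xyz": [0.7, 0, 0], "rotation": [0, 0, 0], "grip": 1},
    {"xyz": [1.4, 0, 0], "rotation": [0, 0, 0], "grip": 1},
    {"xyz": [2.1, 0, 0], "rotation": [0, 0, 0], "grip": 1},
    {"xyz": [2.8, 0, 0], "rotation": [0, 0, 0], "grip": 1},
    {"xyz": [3.5, 0, 0], "rotation": [0, 0, 0], "grip": 1},
  ],
)

```text
t: 10.13
position: [0.5073, -0.2063, 0.0646]
tcp_rot: [0.163, 0.688, -0.162, 0.688]
ft_force: [-0.2, 0.0, -4.7]
finger_gap: 0.0287
```

```bash
python3 g.py 507.6 -206.2 71 -26.7
```

```text
t 10.13 pos [ 507.3 -206.3   64.6] zyaw -26.6 tilt [-2.e-04  9.e-04 -1.e+00] F [-0.16  0.04 -4.75] T [-0.04  0.01 -0.01] gap 28.7 q [-3.380e+01  3.870e+01  1.006e+02  1.000e-01  4.070e+01 -7.300e+00]
shift [-6.4  0.3  0.3] rot [ 0.1  -0.03 -0.04]
```

Call:
jog_arm(
  targets=[
    {"xyz": [1.2, 0, 0], "rotation": [0, 0, 0], "grip": 1},
    {"xyz": [2.4, 0, 0], "rotation": [0, 0, 0], "grip": 1},
    {"xyz": [3.4, 0, 0], "rotation": [0, 0, 0], "grip": 1},
    {"xyz": [4.4, 0, 0], "rotation": [0, 0, 0], "grip": 1},
    {"xyz": [5, 0, 0], "rotation": [0, 0, 0], "grip": 1},
  ],
)

```text
t: 10.55
position: [0.5071, -0.2064, 0.0597]
tcp_rot: [0.163, 0.688, -0.162, 0.688]
ft_force: [-2.8, 0.3, 2.9]
finger_gap: 0.0288
```

Call:
jog_arm(
  targets=[
    {"xyz": [0.4, 0, 0], "rotation": [0, 0, 0], "grip": 1},
    {"xyz": [0.4, 0, 0], "rotation": [0, 0, 0], "grip": 1},
    {"xyz": [0.4, 0, 0], "rotation": [0, 0, 0], "grip": 1},
  ],
)

```text
t: 10.8
position: [0.5072, -0.2064, 0.0597]
tcp_rot: [0.163, 0.688, -0.162, 0.688]
ft_force: [-1.8, 0.7, 1.2]
finger_gap: 0.0288
```

```bash
python3 v.py c; python3 g.py 507.6 -206.2 71 -26.7
```

```text
rails 22968 [ 525.4 -168.7] [126.1 111.5] 63.8 z 0.0571
plate 29298 [ 511.5 -196.5] [130.1 109.4] 63.4 z 0.0519
 slope [-0.0091 -0.0198  0.0547]
blue 11459 [ 507.2 -204.5] [55.4 29.9] 63.8 z 0.0909
porange 13212 [ 540.5 -137.8] [ 56.4 111.5] 63.4 z 0.0566
t 10.85 pos [ 507.2 -206.4   59.8] zyaw -26.61 tilt [-2.e-04  8.e-04 -1.e+00] F [-1.94  1.25  2.18] T [ 0.22  0.07 -0.02] gap 29.6 q [-33.9  39.2 100.8   0.   40.1  -7.3]
shift [-11.2   0.4   0.3] rot [ 0.09 -0.03 -0.04]
```

Seated on the bed (blue top at about 92 mm = 40 + 52). Now pressing it down.

Call:
jog_arm(
  targets=[
    {"xyz": [1.5, 0, 0], "rotation": [0, 0, 0], "grip": 1},
    {"xyz": [3, 0, 0], "rotation": [0, 0, 0], "grip": 1},
    {"xyz": [4.5, 0, 0], "rotation": [0, 0, 0], "grip": 1},
    {"xyz": [6, 0, 0], "rotation": [0, 0, 0], "grip": 1},
    {"xyz": [7.5, 0, 0], "rotation": [0, 0, 0], "grip": 1},
  ],
)

```text
t: 11.27
position: [0.5072, -0.2064, 0.0525]
tcp_rot: [0.163, 0.688, -0.162, 0.688]
ft_force: [-2.0, 1.1, 7.1]
finger_gap: 0.0293
```

```bash
python3 g.py 507.6 -206.2 71 -26.7
```

```text
t 11.27 pos [ 507.2 -206.4   52.5] zyaw -26.6 tilt [-1.e-04  6.e-04 -1.e+00] F [-2.02  1.1   7.1 ] T [0.34 0.19 0.05] gap 29.3 q [-33.9  39.9 100.9   0.   39.2  -7.3]
shift [-18.5   0.4   0.3] rot [ 0.1  -0.02 -0.03]
```

Call:
jog_arm(
  targets=[
    {"xyz": [0.8, 0, 0], "rotation": [0, 0, 0], "grip": 1},
    {"xyz": [1.4, 0, 0], "rotation": [0, 0, 0], "grip": 1},
    {"xyz": [1.9, 0, 0], "rotation": [0, 0, 0], "grip": 1},
    {"xyz": [1.9, 0, 0], "rotation": [0, 0, 0], "grip": 1},
  ],
)

```text
t: 11.6
position: [0.5071, -0.2064, 0.0517]
tcp_rot: [0.163, 0.688, -0.163, 0.688]
ft_force: [-3.9, 1.5, 12.3]
finger_gap: 0.0295
```

```bash
python3 v.py d; python3 g.py 507.6 -206.2 71 -26.7
```

```text
rails 24679 [ 516.4 -186.6] [161.4 111.5] 63.5 z 0.0571
plate 16927 [ 506.9 -201. ] [118.6  74.1] 63.2 z 0.0431
 slope [0.0017 0.006  0.0428]
blue 11463 [ 507.2 -204.4] [55.  29.9] 63.5 z 0.0829
porange 6186 [ 531.4 -155.9] [15.8 70.8] 63.4 z 0.0434
t 11.65 pos [ 507.2 -206.4   51.7] zyaw -26.6 tilt [ 2.e-04  4.e-04 -1.e+00] F [-4.29  0.27 12.2 ] T [0.44 0.4  0.01] gap 29.0 q [-33.9  40.  100.9   0.   39.   -7.3]
shift [-19.3   0.4   0.3] rot [ 0.1   0.   -0.03]
```

View pics/w_d.png

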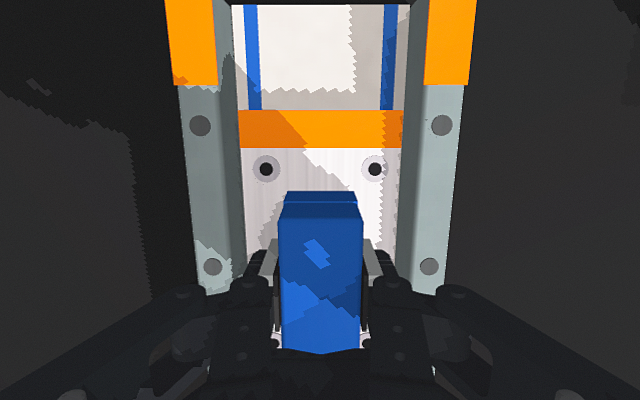

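The plate is between the rails, and 8.0 mm lower than when it rested on the bed. I'll add slight press margin, settle, and check steadiness before handing in.

Call:
jog_arm(
  targets=[
    {"xyz": [1.5, 0, 0], "rotation": [0, 0, 0], "grip": 1},
    {"xyz": [1.5, 0, 0], "rotation": [0, 0, 0], "grip": 1},
    {"xyz": [1.5, 0, 0], "rotation": [0, 0, 0], "grip": 1},
    {"xyz": [1.5, 0, 0], "rotation": [0, 0, 0], "grip": 1},
    {"xyz": [1.5, 0, 0], "rotation": [0, 0, 0], "grip": 1},
  ],
)

```text
t: 12.07
position: [0.5072, -0.2064, 0.0517]
tcp_rot: [0.163, 0.688, -0.163, 0.688]
ft_force: [-4.2, 1.3, 14.5]
finger_gap: 0.0294
```

```bash
python3 v.py e; python3 g.py 507.6 -206.2 71 -26.7; python3 -c "
from h import *
shot('top','topend')"
```

```text
rails 24723 [ 515.7 -186.6] [161.9 111.8] 63.3 z 0.0571
plate 16929 [ 507.  -200.8] [118.   74.2] 63.3 z 0.0431
 slope [0.0017 0.0056 0.0428]
blue 11470 [ 507.3 -204.3] [55.  29.9] 63.6 z 0.0829
porange 6182 [ 531.5 -156. ] [15.8 70.7] 63.4 z 0.0434
t 12.12 pos [ 507.1 -206.4   51.7] zyaw -26.6 tilt [ 5.e-04  1.e-04 -1.e+00] F [-2.7   1.46 13.53] T [0.5  0.61 0.02] gap 29.4 q [-33.9  40.  101.    0.   39.   -7.3]
shift [-19.3   0.4   0.3] rot [ 0.1   0.02 -0.02]
```

View pics/topend.png

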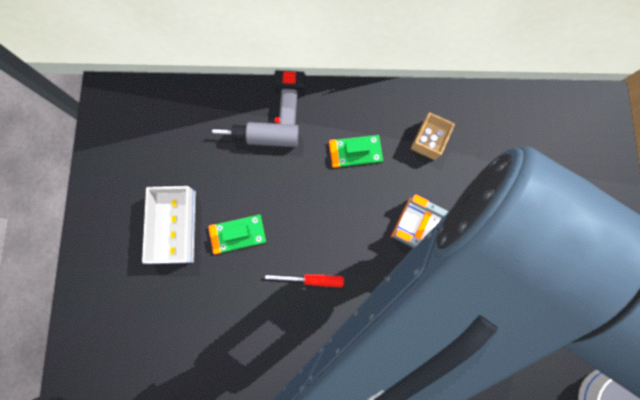

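The height doesn't change under extra push, so the bed is at its stop. The bystanders (drill, box, sign can, screwdriver) are at their original pixels. Handing in.

```bash
python3 -c "
from workcell import bot
print(bot.finish_job())"
```

```text
the job is handed in; nothing more can be done
None
```

The job is handed in with the gripper still holding the drilling template pressed fully down in the jig. No verdict was reported.

- **Pick and place:** I picked the blue-block template, not the two green look-alikes, and turned it about 49° so its orange end faces the jig's orange end. I lowered it level between the rails with its middle at about jig x = -25 mm.
- **Finding the pin:** It met the pin tip at tool (TCP) height 71.2 mm, where about 71.8 mm was expected. Sliding towards the orange end, the load dropped away at about jig x = -4 mm. I went 3 mm further, and the socket went down over the pin onto the bed without jamming.
- **Pressing:** From resting on the bed it went down 8.0 mm by both the arm reading and the blue block's height in the camera. A further push did not lower it, so the bed is at its stop. The final reading was about 13.5 N upward on the tool.
- **Other checks:** The run took about 12 s. The last top view showed the screwdriver, drill, fixings box and sign can where they started. I found no sign of slip in the grip. The camera put the pressed plate within about 0.4° of level. A small sideways force of about 3 N remained at the end.
- **Failed check:** The automatic plate-levelness fit while it rested unpressed on the bed was spoiled because it picked up the rails. For that step I relied on the blue block's height instead.

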